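Flip the kiln-queue marker of the lantern's board

ROBOT

A 6-joint arm with a two-finger parallel gripper is mounted at the origin on the work surface. World frame = base frame: x ahead of the robot, y to its left, z up, the work surface at z = 0. Lengths are in m, angles in rad, forces in N, time in s.
With the tool pointing down it reaches from about 0.3 to 0.775 m from the base axis. Payload 14.6 kg.
Tool frame: the origin (TCP) lies midway between the tips of the shut fingers; the grasp point (between the pads) lies 19 mm behind it (ctrl.tcp_to_grasp is the z of the grasp point in the tool frame, in m); z points along the fingers, y is the line along which they close (so a half turn about z gives the same grasp; the last joint's range is limited). The gripper opens to 94 mm and grips with 3 to 60 N. Pads are 16 mm wide; open, the fingers measure 119 mm over their backs; the gripper's body (75 mm by 177 mm) begins 78 mm behind the grasp point.
Start: joints at [1.171, 0.3, 1.521, -0, 1.321, -0.067], TCP at [0.18, 0.52, 0.205] pointing down, gripper open.
Joint ranges: [-3.03, 3.03], [-0.79, 2.21], [0.23, 2.52], [-1.04, 4.18], [0, 3.07], [-2.55, 2.55]. Speed limits (rad/s): [2.22, 2.22, 2.57, 3.14, 3.14, 3.14].

INTERFACE

Orientations are given as [roll, pitch, yaw] about the fixed x, y, z axes, in that order (R = Rz(yaw) Ry(pitch) Rx(roll)).
In Python, from station import monitor, camera, ctrl gives the robot as it stands.
- The arm moves only by the tool apply_moves, never from a script. Its argument "plan" is one flat list of numbers, 4 for each row, row after row: the shift along the tool's x, y, z in mm, then the turn about the tool's z in rad. In form: [dx, dy, dz, spin, dx, dy, dz, spin, ...]. A call has 1 to 20 rows; each row shifts and turns the commanded pose from where the row before left it, along the tool's axes as they then stand; what a row does not reach is not made up. A row lasts 1/10 s, in which the tool goes at most 50 mm and 8.59 degrees, less where a joint would pass 70% of its speed; a pose out of reach is approached as far as the arm can. A call is refused whole if a number of a shift passes 50 or a number of a turn 0.15, either way. A call with a gripper value outside its range is refused whole. "hand" is the gripper command: -1 is shut, 1 is fully open, values between are in proportion, set as the call begins (left out, the last holds). The fingers move at their own pace and stop on an object; "squeeze" is the grip in N (left out, the last holds). Time passes only in rows, so rows that do not move let the fingers close. It gives the time, the measured TCP pose, the force, the opening and the grip force at its end, in the units of the state.
- monitor.get_obs(): the state, without advancing time (a new reading comes with each control period).
- camera(name): name is "scene" or "top"; returns a dict with "image" (480x640x3 uint8, red, green, blue), "range_z" (480x640 float32, m along the optical axis (not along the pixel's ray), 0 where there is no reading), "mtx" (3x3 intrinsics, pixels), "distortion" ([k1, k2, p1, p2, k3] as OpenCV has them; the pictures are not rectified), "rvec" (rotation vector, rad) and "tvec" (3), from world to camera coordinates, as OpenCV has them. Camera axes: x right, y down, z forward; pixel columns grow to the right and rows downward; lengths in m; the calibration is good to about 2 mm. A picture is of the moment at which its call begins.
- ctrl.hand_in(): hands the job in; it is judged then, once.
The state is a dict: "time_s": time; "qpos": joint angles; "joint_vel": joint speeds; "tau": joint torques, N m; "ee_pos": TCP position; "eef_rot": TCP orientation; "force": force on the tool from outside, world axes, zero at the start; "moment": the same for the moment, N m; "grip_width": finger opening in m; "grip_force": force on a finger pad.
Only numpy, scipy, OpenCV 4.12 (cv2) and the standard library are available. Lean on these libraries where they do the work, as an engineer would, in place of code of your own. Each camera call takes 0.05 s, during which the arm holds its last target. There are 200 camera calls.

TASK

The pumpkin lantern is glazed and its board may go to the kiln: with the fingertips, gently flip the hinged wooden paddle on the lantern's board over its pivot (pushing its upright thumb tab away raises it) until it lies flat on the far side with its disc face up. Only push it, do not grip it, and do not shove hard. Leave the bowl's paddle, the pots, the glaze cup and the brush jar as they are, then move clear.

Things in the scene. Friction and masses are not known exactly. Their poses are not given: they have to be found in the camera images.
- lantern_flag (a joint): hinge angle of the paddle on the lantern board: 0 = level on the near (-x of pivot) side, face of two dark bars up; 1.57 = upright; 3.14 = level on the far side, face of one dark disc up, against its stop. Starts at 0 to 0.3. The one to flip. The hinge is a little stiff (0.035 N m): the paddle stays at any angle where it is left; about 1 N at its free end moves it.
- bowl_flag (a joint): hinge angle of the paddle on the bowl board: 0 = level on the near (-x of pivot) side, face of two dark bars up; 1.57 = upright; 3.14 = level on the far side, face of one dark disc up, against its stop. Starts at 0 to 0.3; must stay so. The hinge is a little stiff (0.035 N m): the paddle stays at any angle where it is left; about 1 N at its free end moves it.
- lantern_pivot (a point): centre of the hinge line of the lantern board's marker, 92 mm above the table, midway between two wooden cheeks (22 mm along x, inner faces 72 mm apart, tops 10 mm above hinge line). x axis: level, from the side where the paddle starts (the robot's side) to the far side; y: along the hinge; z up. The space under the paddle is open but for a footing 50 mm along x, 20 mm high, under the hinge.
- bowl_pivot (a point): centre of the hinge line of the bowl board's marker, 92 mm above the table, midway between two wooden cheeks (22 mm along x, inner faces 72 mm apart, tops 10 mm above hinge line). x axis: level, from the side where the paddle starts (the robot's side) to the far side; y: along the hinge; z up. The space under the paddle is open but for a footing 50 mm along x, 20 mm high, under the hinge.
- lantern_flag_tip (a point): middle of the rounded free end of the paddle on the lantern's board, moving with it. The paddle is a flat piece of bare wood, 60 mm wide along the hinge, 5 mm thick, its free end 85 mm from the hinge line; this point is at half its thickness. At the hinge a thumb tab, 24 mm wide along the hinge, 6 mm thick, stands 50 mm out, square to the bar face: straight up at angle 0, to the far side at 1.57, straight down at 3.14.
- bowl_flag_tip (a point): middle of the rounded free end of the paddle on the bowl's board, moving with it. The paddle is a flat piece of bare wood, 60 mm wide along the hinge, 5 mm thick, its free end 85 mm from the hinge line; this point is at half its thickness. At the hinge a thumb tab, 24 mm wide along the hinge, 6 mm thick, stands 50 mm out, square to the bar face: straight up at angle 0, to the far side at 1.57, straight down at 3.14.
- lantern_board: fixed brown ware board under the lantern, 200 (x) by 260 (y) by 12 mm thick, with the marker's stand; origin under its centre; the marker's pivot lies at its y = +65 mm, the pot stands on its -y half
- bowl_board: fixed brown ware board under the bowl, the same size and layout as the lantern's board
- lantern: loose clay pumpkin lantern, 85 mm across, 116 mm high with its curled stem, white glaze above grey clay, dark round holes; origin at the centre of its underside; stands on the lantern's board beside the marker
- bowl: loose grey clay bowl, 90 mm across, 55 mm high; origin at the centre of its underside; stands on the bowl's board beside the marker
- glaze_cup: loose small white plastic glaze cup, 56 mm across, 34 mm high, at the far corner of the lantern's board; origin at the centre of its underside
- jar: loose greenish glass brush jar, 72 mm across, 100 mm high, brushes up to 190 mm; origin at the centre of its underside; stands beyond the boards
Things that resemble listed ones, but are neither listed nor needed, are in the scene too. What is shaped like the bowl but blue or purple is not meant.

How it is judged:
By the outcome, as a careful person would: the job done as asked, in the order asked, and still so for the second after the job is handed in, with the robot touching nothing.
It also fails if it takes over 45 s, if anything falls off the work surface, if the arm or the gripper's body presses on something with over 40 N, if the wrist force passes 120 N, or if a joint passes its speed limit or range.

## Working session

There is one attempt and no reset: what is moved stays moved. The work goes in short steps, Python scripts to look and compute and a tool call to move; the robot and the scene stay as the last step left them, time stands still between calls to the robot, and variables do not carry over. Pictures are saved under pics/ and viewed, at most 10 in all, crops included, and the job is handed in when it is done.

Besides the shell and the picture viewer there is one more tool, called after "Call:" as a command line: name --argument value ..., lists and objects as JSON in quotes. apply_moves: Moves the arm, as the interface text tells. Its arguments: {"type":"object","properties":{"plan":{"type":"array","items":{"type":"number"}},"hand":{"type":"number"},"squeeze":{"type":"number"}},"required":["plan"]}

```bash
mkdir -p pics; cat > h.py <<'E'
import numpy as np, cv2
from station import monitor, camera, ctrl
def cloud(c):
    h,w=c["range_z"].shape
    u,v=np.meshgrid(np.arange(w),np.arange(h))
    p=cv2.undistortPoints(np.stack([u,v],-1).reshape(-1,1,2).astype(np.float64),c["mtx"],c["distortion"]).reshape(h,w,2)
    z=c["range_z"]; P=np.dstack([p[...,0]*z,p[...,1]*z,z])
    R=cv2.Rodrigues(np.array(c["rvec"],float))[0]
    W=(P-np.array(c["tvec"]).ravel())@R
    W[z==0]=np.nan
    return W
E
python3 - <<'E'
from h import *
for n in("scene","top"):
    c=camera(n); cv2.imwrite(f"pics/{n}0.png",c["image"][...,::-1]); np.save(f"{n}0.npy",cloud(c))
o=monitor.get_obs(); print({k:o[k] for k in("time_s","ee_pos","eef_rot","force","grip_width")})
E
```

```text
{'time_s': 0.1, 'ee_pos': array([0.17960084, 0.51960055, 0.20494652]), 'eef_rot': array([-3.14053881e+00, -9.54203014e-05,  2.80878594e+00]), 'force': array([ 0.20059943, -0.78503596,  0.68567025]), 'grip_width': 0.09371961382781155}
```

View pics/scene0.png

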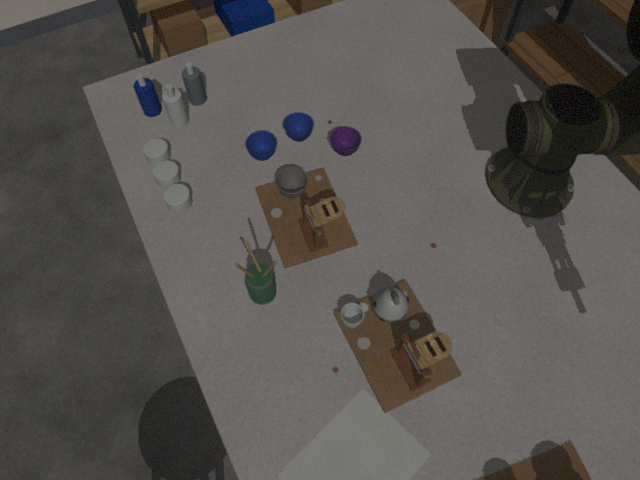

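View pics/top0.png

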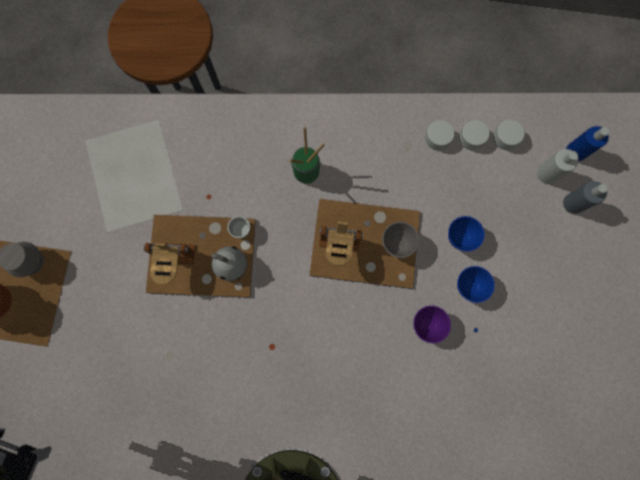

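The scene view shows the lantern board at about (395,345), with its paddle at (432,349). In the top view the board is at (200,257) and its paddle, bars up, at (164,266) with cheeks at (148,247) and (190,247). The bowl board is at (365,243). World x runs up in the top image and y to the left.

```bash
python3 - <<'E'
from h import *
W=np.load("top0.npy"); S=np.load("scene0.npy")
im=cv2.imread("pics/top0.png")
# board: points with z 5..20mm near lantern board
reg=np.zeros(W.shape[:2],bool); reg[205:305,138:262]=1
hsv=cv2.cvtColor(im,cv2.COLOR_BGR2HSV)
b=reg&(hsv[...,1]>90)&(W[...,2]<.03)
cn=max(cv2.findContours(b.astype(np.uint8),0,2)[0],key=cv2.contourArea)
pts=W[b&(abs(W[...,2]-.012)<.008)]
print("board rect",cv2.minAreaRect(pts[:,:2].astype(np.float32)),np.nanmedian(pts[:,2]))
for name,C,img,r in(("top",W,im,(235,290,140,200)),("scene",S,cv2.imread("pics/scene0.png"),(320,400,385,460))):
    hs=cv2.cvtColor(img,cv2.COLOR_BGR2HSV)
    m=np.zeros(C.shape[:2],bool); m[r[0]:r[1],r[2]:r[3]]=1
    m&=(C[...,2]>.06)&(C[...,2]<.17)
    P=C[m]; V=hs[m]
    print(name,len(P),P.min(0),P.max(0))
    lt=m&(hs[...,2]>120)
    for nm,q in(("light",C[lt]),("dark",C[m&(hs[...,2]<=110)])):
        if len(q): print(nm,len(q),np.percentile(q,[2,50,98],axis=0).round(3).tolist())
big=cv2.resize(im[200:310,130:265],None,fx=5.5,fy=5.5,interpolation=cv2.INTER_CUBIC)
sc=cv2.resize(cv2.imread("pics/scene0.png")[275:410,325:470],None,fx=5,fy=4.4,interpolation=cv2.INTER_CUBIC)
cv2.imwrite("pics/c1.png",np.clip(cv2.resize(big,(740,600)).astype(float)*1.5,0,255))
cv2.imwrite("pics/c2.png",np.clip(sc.astype(float)*1.5,0,255))
E
```

```text
board rect ((0.5861259698867798, 0.23114532232284546), (0.2607779800891876, 0.1988716572523117), 87.45027923583984) 0.012041710370506577
top 1189 [0.50435223 0.24398386 0.06182918] [0.60089428 0.34647074 0.14647988]
light 417 [[0.509, 0.271, 0.091], [0.544, 0.3, 0.096], [0.573, 0.326, 0.1]]
dark 599 [[0.511, 0.247, 0.07], [0.582, 0.288, 0.097], [0.598, 0.341, 0.139]]
scene 1428 [0.50245828 0.24472908 0.06234758] [0.60120265 0.34774077 0.1440684 ]
light 39 [[0.534, 0.271, 0.093], [0.541, 0.287, 0.097], [0.56, 0.32, 0.1]]
dark 1297 [[0.508, 0.251, 0.07], [0.569, 0.3, 0.097], [0.6, 0.344, 0.14]][ WARN:0@0.588] global loadsave.cpp:1063 imwrite_ Unsupported depth image for selected encoder is fallbacked to CV_8U.
```

View pics/c1.png

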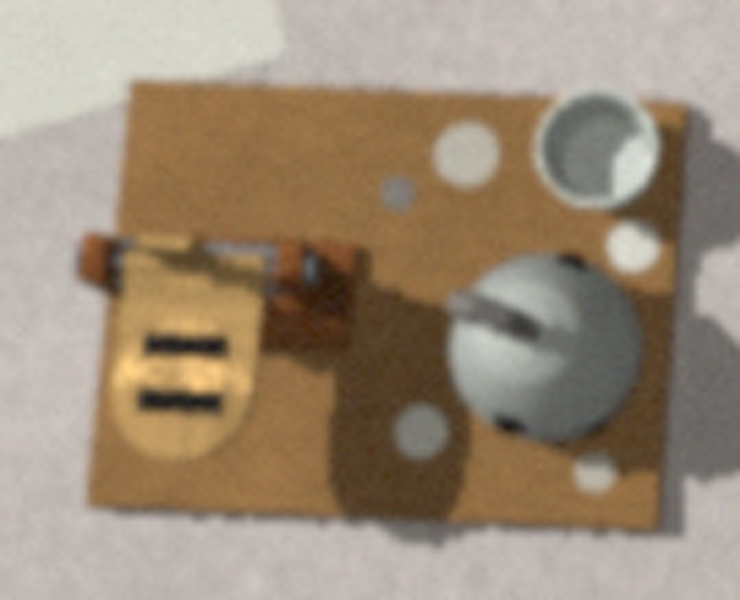

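View pics/c2.png

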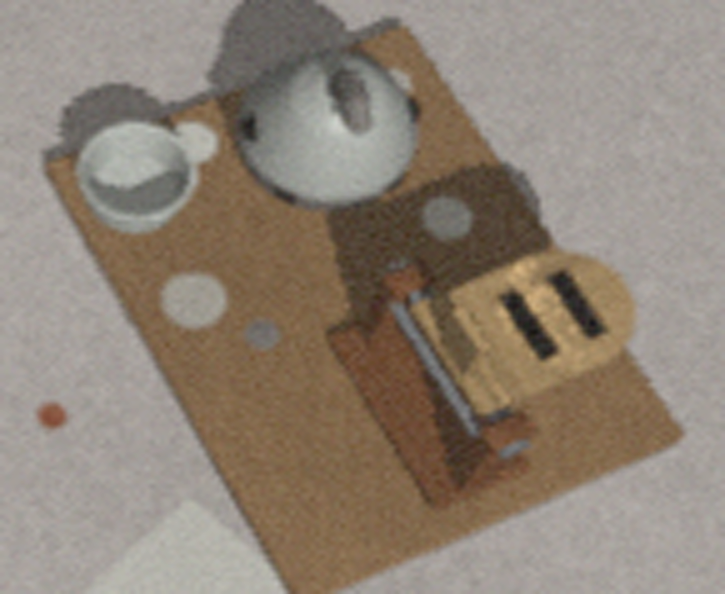

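The crops show two bars up, with the thumb tab above the hinge between the cheeks. The board is centred at (0.586, 0.231) with yaw about -2.55°. That puts the pivot at about (0.589, 0.296), which agrees with the measured tip x of about 0.504. Next I shut the fingers, square up to the board and go above the near side of the tab.

Call:
apply_moves --plan '[0,0,0,-0.144,0,0,0,-0.144,-27.4,-14.6,0,0,-27.4,-14.6,0,0,-27.4,-14.6,0,0,-27.4,-14.6,0,0,-27.4,-14.6,0,0,-27.4,-14.6,0,0,-27.4,-14.6,0,0,-27.4,-14.6,0,0,-27.4,-14.6,0,0,-27.4,-14.6,0,0,-27.4,-14.6,0,0,-27.4,-14.6,0,0,-27.4,-14.6,0,0,-27.4,-14.6,0,0,0,0,0,0]' --hand -1 --squeeze 3

```text
time_s: 1.8
ee_pos: [0.5559, 0.2962, 0.2045]
eef_rot: [-3.141, -0.001, 3.094]
force: [-0.0, 1.2, 0.2]
grip_width: 0.0005
grip_force: 0.0
```

```bash
cat >> h.py <<'E'
yaw=np.deg2rad(-2.55); Rb=np.array([[np.cos(yaw),-np.sin(yaw)],[np.sin(yaw),np.cos(yaw)]]); P0=np.array([.589,.296])
def tob(p): # world -> pivot frame, mm
    p=np.asarray(p,float); return np.concatenate([(p[...,:2]-P0)@Rb,p[...,2:]],-1)*1000
E
python3 - <<'E'
from h import *
for n in("top0","scene0"):
    W=np.load(n+".npy"); B=tob(W)
    m=(abs(B[...,0])<60)&(abs(B[...,1])<30)&(B[...,2]>115)
    print(n,m.sum(),np.nanpercentile(B[m],[2,50,98],axis=0).round(1).tolist())
    for s in(1,-1):
        k=(abs(B[...,0])<25)&(B[...,1]*s>32)&(B[...,1]*s<58)&(B[...,2]>97)&(B[...,2]<110)
        print(" cheek",s,k.sum(),np.nanpercentile(B[k],[3,50,97],axis=0).round(1).tolist())
    k=(B[...,0]<-25)&(B[...,0]>-95)&(abs(B[...,1])<25)&(B[...,2]>60)
    print(" slope z(x)",np.polyfit(B[k][:,0],B[k][:,2],1))
o=monitor.get_obs(); print(o["time_s"],tob(o["ee_pos"]),o["eef_rot"],o["grip_width"],o["force"])
E
```

```text
top0 54 [[-2.6, -13.3, 117.7], [-0.6, -1.7, 137.9], [3.9, 9.5, 145.5]]
 cheek 1 56 [[-11.4, 34.4, 97.2], [-0.4, 40.0, 101.3], [9.7, 47.8, 106.6]]
 cheek -1 53 [[-11.0, -50.7, 97.3], [-1.4, -43.4, 101.2], [8.2, -37.6, 106.2]]
 slope z(x) [-2.38863662e-02  9.53467435e+01]
scene0 74 [[-2.8, -11.2, 118.3], [2.0, 0.4, 138.2], [3.5, 11.5, 144.0]]
 cheek 1 71 [[-11.2, 36.2, 98.0], [-0.6, 43.3, 102.2], [8.8, 50.3, 104.6]]
 cheek -1 55 [[-10.2, -48.8, 97.6], [0.4, -41.9, 101.3], [9.6, -36.7, 106.6]]
 slope z(x) [-3.24975372e-02  9.54482896e+01]
1.8 [-33.10128713  -1.25521722 204.45874163] [-3.14071943e+00 -7.41621895e-04  3.09380878e+00] 0.000499285526538088 [-0.04594508  1.16398289  0.1787023 ]
```

Every check agrees to within 1–2 mm: cheek tops at 102 mm, tab top at about 142 mm, paddle angle about 0.03. Next I descend on the near side of the tab and push it along its arc to about 45°.

Call:
apply_moves --plan '[0,0,25.5,0,0,0,25.5,0,0,0,25.5,0,-9,0,0,0,-9,0,0,0,-4,0,0,0,-4.7,0,0.2,0,-4.7,0,0.2,0,-4.5,0,1.4,0,-4.5,0,1.5,0,-4,0,2.5,0,-4,0,2.6,0,0,0,0,0]'

```text
time_s: 3.1
ee_pos: [0.6023, 0.296, 0.1198]
eef_rot: [-3.141, -0.001, 3.097]
force: [0.4, 0.8, 0.2]
grip_width: 0.0006
grip_force: 0.1
```

```bash
cat > st.py <<'E'
from h import *
import sys
c=camera("scene"); cv2.imwrite(f"pics/{sys.argv[1]}.png",cv2.convertScaleAbs(cv2.resize(c["image"][270:410,330:480,::-1],None,fx=4,fy=4,interpolation=cv2.INTER_CUBIC),alpha=1.5))
o=monitor.get_obs(); print(o["time_s"],tob(o["ee_pos"]).round(1),o["force"].round(2))
B=tob(cloud(c)); hs=cv2.cvtColor(c["image"],cv2.COLOR_RGB2HSV)
m=(abs(B[...,0])<100)&(abs(B[...,1])<29)&(B[...,2]>60)&(B[...,2]<185)&(hs[...,0]>8)&(hs[...,0]<30)&(hs[...,1]>80)
print(m.sum(),np.nanpercentile(B[m],[2,25,50,75,98],axis=0).round(0).tolist())
E
python3 st.py p1
```

```text
3.15 [ 13.1   0.7 120. ] [0.54 0.51 0.06]
279 [[-57.0, -10.0, 95.0], [-35.0, 7.0, 117.0], [-23.0, 13.0, 125.0], [10.0, 21.0, 130.0], [35.0, 28.0, 152.0]]
```

View pics/p1.png

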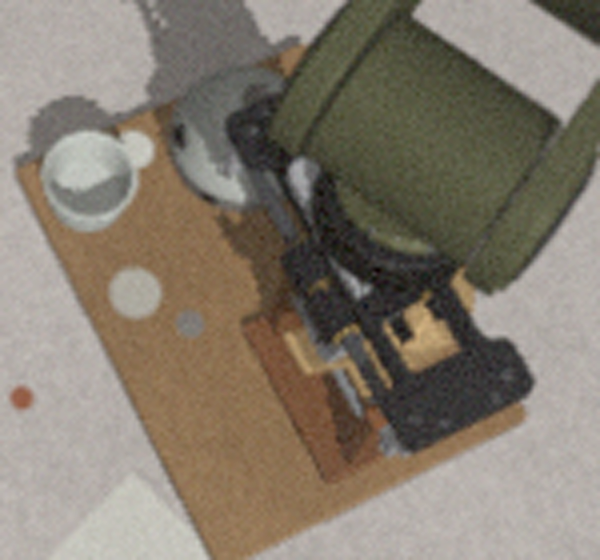

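The picture shows the paddle raised about 45° behind the shut fingers (tab at (310,350), paddle behind at (430,330)), with almost no force. I continue to about 87°, then lift straight out and step back to the near side.

Call:
apply_moves --plan '[-4,0,3.7,0,-4,0,3.7,0,-2.2,0,4.2,0,-2.2,0,4.2,0,-1,0,3.6,0,-1,0,3.6,0,0,0,0,0,0,0,-20,0,0,0,-30,0,0,0,-30,0,0,0,-30,0,0,0,0,0,24,0,0,0,24,0,0,0,24,0,0,0,24,0,0,0,0,0,0,0]'

```text
time_s: 4.85
ee_pos: [0.5186, 0.3002, 0.2074]
eef_rot: [-3.141, -0.0, 3.098]
force: [-0.2, -0.3, 0.3]
grip_width: 0.0003
grip_force: 0.0
```

```bash
python3 st.py p2
```

```text
4.9 [-69.2   1.  207.5] [0.05 0.66 0.19]
644 [[-6.0, -27.0, 92.0], [-1.0, -9.0, 96.0], [1.0, 1.0, 104.0], [19.0, 11.0, 149.0], [47.0, 27.0, 178.0]]
```

View pics/p2.png

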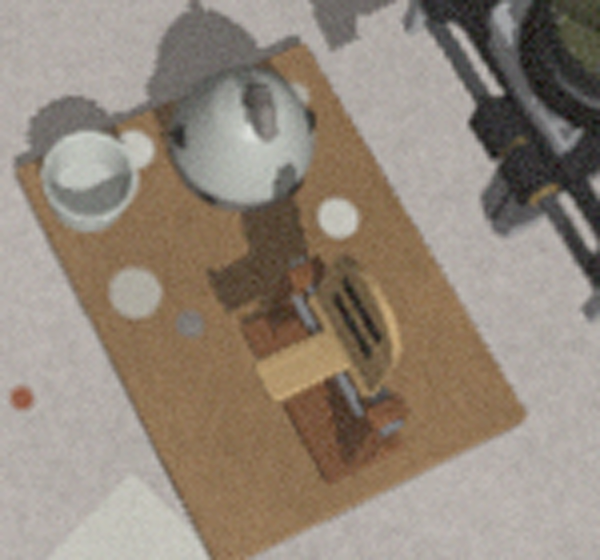

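The paddle stands upright (bars edge-on at (355,320)), the tab points to the far side at (300,365), and the lantern is undisturbed. Now I push the upright paddle over from behind along its arc.

Call:
apply_moves --plan '[0,0,27.7,0,0,0,27.7,0,-20,0,0,0,-20,0,0,0,-9,0,0,0,-6.4,0,0,0,-6.2,0,0.4,0,-6.2,0,0.5,0,-6.3,0,0.5,0,-4.9,0,1.8,0,-4.9,0,1.8,0,-4.9,0,1.8,0,-4.3,0,3,0,-4.3,0,3,0,-4.2,0,3,0,0,0,0,0]'

```text
time_s: 6.5
ee_pos: [0.6223, 0.2952, 0.1355]
eef_rot: [-3.141, -0.001, 3.097]
force: [-0.0, 0.6, 1.0]
grip_width: 0.0005
grip_force: 0.0
```

Call:
apply_moves --plan '[-3.4,0,4,0,-3.4,0,4,0,-3.3,0,4,0,-2.2,0,4.8,0,-2.2,0,4.8,0,-2.2,0,4.7,0,-0.8,0,3.4,0,-0.8,0,3.4,0,-0.7,0,3.4,0,0,0,0,0]'

```text
time_s: 7.5
ee_pos: [0.6409, 0.2944, 0.0993]
eef_rot: [-3.141, -0.001, 3.097]
force: [1.2, -0.2, -0.1]
grip_width: 0.0004
grip_force: 0.0
```

```bash
python3 st.py p3
```

```text
7.55 [52.   0.8 99.6] [-0.14  0.27  0.08]
436 [[-2.0, -25.0, 93.0], [15.0, -1.0, 96.0], [60.0, 11.0, 98.0], [71.0, 20.0, 100.0], [82.0, 29.0, 104.0]]
```

View pics/p3.png

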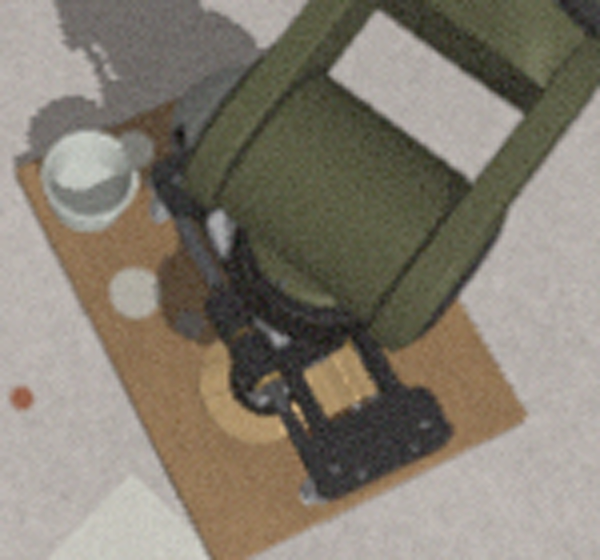

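The paddle is nearly level on the far side (rounded end at (240,400)), about 5° short. I press the last few millimetres down slowly, in 1 mm steps.

Call:
apply_moves --plan '[0,0,1,0,0,0,1,0,0,0,1,0,0,0,1,0,0,0,0.5,0,0,0,0,0]'

```text
time_s: 8.15
ee_pos: [0.641, 0.2945, 0.0952]
eef_rot: [-3.142, -0.0, 3.097]
force: [0.5, -0.1, -0.4]
grip_width: 0.0004
grip_force: 0.0
```

Call:
apply_moves --plan '[0,0,0.5,0,0,0,0.5,0,0,0,0,0]'

```text
time_s: 8.45
ee_pos: [0.6411, 0.2945, 0.0947]
eef_rot: [3.142, 0.0, 3.097]
force: [-2.7, -0.4, 4.2]
grip_width: 0.0004
grip_force: 2.2
```

The fingertips stop at z = 94.7 mm with 4 N of resistance, which is where the stop should be (94.5 mm). I lift off and move clear, then check.

Call:
apply_moves --plan '[0,0,-10,0,0,0,-30,0,0,0,-40,0,0,0,-40,0,0,0,-20,0,30,10,0,0,30,15,0,0,30,15,0,0,30,15,0,0,30,15,0,0,30,15,0,0,30,15,0,0,30,15,0,0,30,15,0,0,30,15,0,0,0,0,0,0,0,0,0,0]'

```text
time_s: 10.15
ee_pos: [0.3477, 0.453, 0.2349]
eef_rot: [3.141, 0.001, 3.098]
force: [-0.1, -0.5, 0.3]
grip_width: 0.0006
grip_force: 0.0
```

```bash
python3 - <<'E'
from h import *
c=camera("scene"); cv2.imwrite("pics/f.png",cv2.convertScaleAbs(cv2.resize(c["image"][150:410,230:490,::-1],(600,600),interpolation=cv2.INTER_CUBIC),alpha=1.4))
t=camera("top")
for n,d in(("scene",c),("top",t)):
    B=tob(cloud(d)); k=(B[...,0]>15)&(B[...,0]<95)&(abs(B[...,1])<25)&(B[...,2]>60)&(B[...,2]<140)
    print(n,k.sum(),np.polyfit(B[k][:,0],B[k][:,2],1),B[k].max(0))
o=monitor.get_obs(); print(o["time_s"],o["ee_pos"],o["force"])
E
```

```text
scene 721 [6.80671444e-04 9.53718659e+01] [ 84.02730259  24.92985529 101.46611298]
top 570 [3.14476950e-03 9.48351498e+01] [ 83.82443765  24.92382493 102.87930791]
10.25 [0.34857609 0.45244788 0.23455162] [ 1.35293183 -0.1607796  -0.65941721]
```

View pics/f.png

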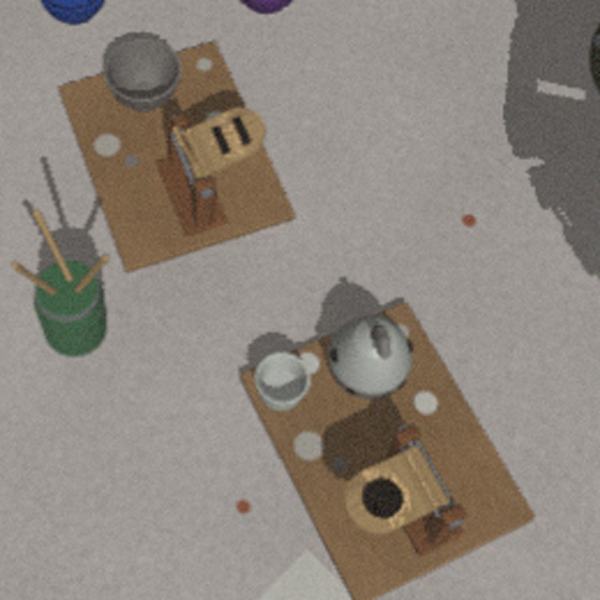

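The lantern's paddle lies flat on the far side with its disc up at (383,498), slope about 0. The bowl's paddle still shows its bars at (230,135), and the pots, cup and jar have not moved. Handing in.

```bash
python3 -c "
from station import ctrl
print(ctrl.hand_in())"
```

```text
the job is handed in; nothing more can be done
None
```

The lantern's paddle now lies flat against its stop on the far side, disc face up; the bowl's paddle, pots, glaze cup and brush jar look unmoved in the last picture, the arm is clear, and the job is handed in at about 10 s.

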